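# Clamp a mask carrier in the ratchet clamp of the inspection bench

## Robot

A 7-joint arm with a two-finger parallel gripper is mounted at the origin on the work surface. World frame = base frame: x ahead of the robot, y to its left, z up, the work surface at z = 0. Lengths are in m, angles in rad, forces in N, time in s.
With the tool pointing down it reaches from about 0.35 to 0.9 m from the base axis. Payload 19.9 kg.
Tool frame: the origin (TCP) lies midway between the tips of the shut fingers; the grasp point (between the pads) lies 19 mm behind it; z points along the fingers, x is the direction in which the jaws open and shut, and the axes are right-handed (so a half turn about z gives the same grasp; the last joint's range is limited). The gripper opens to 94 mm and grips with 3 to 60 N. Pads are 16 mm wide; open, the fingers measure 119 mm over their backs; the gripper's body (75 mm by 177 mm) begins 78 mm behind the grasp point.
Start: joints at [1.103, 0.417, -0.01, 1.614, 0.005, 1.111, -0.053], TCP at [0.259, -0.569, 0.205] pointing down, gripper open.
Joint ranges: [-2.81, 2.81], [-0.39, 2.02], [-1.27, 1.25], [0.06, 2.57], [-1.19, 4.33], [0.19, 2], [-2.82, 2.82]. Speed limits (rad/s): [1.89, 1.89, 2.39, 2.39, 3.01, 3.01, 3.01].

## Interface

Orientations are given as a unit quaternion [w, x, y, z].
In Python, from workcell import telemetry, imaging, ticket gives the robot as it stands. The module is installed in compiled form; this text tells all that it offers.
- The arm moves only by the tool move_arm, never from a script. Its argument "rows" is a list of rows, each a list of 4 numbers: the shift along the tool's x, y, z in mm, then the turn about the tool's z in rad. In form: [[tx, ty, tz, yaw], ...]. A call has 1 to 20 rows; each row shifts and turns the pose as measured when the row begins, along the tool's axes as they then stand; what a row does not reach is not made up. A row lasts 1/8 s, in which the tool goes at most 62.5 mm and 10.7 degrees, less where a joint would pass 70% of its speed; a pose out of reach is approached as far as the arm can. A call with a gripper value outside its range is refused whole. "jaw" is the opening, from 0 (shut) to 1 (fully open), set as the call begins (left out, the last holds). The fingers move at their own pace and stop on an object; "squeeze" is the grip in N (left out, the last holds). Time passes only in rows, so rows that do not move let the fingers close. It gives the time, the measured TCP pose, the force and the opening at its end, in the units of the state.
- telemetry.read_state(): the state, without advancing time (a new reading comes with each control period).
- imaging.snapshot(name): name is "scene" or "side" or "wrist"; returns the picture (420x560x3 uint8, red, green, blue); there is no depth.
- imaging.calibration(name): a dict with "fx", "fy", "cx", "cy" (pixels), "view" (4x4, takes a point from world to camera coordinates). Camera axes: x right, y down, z forward; pixel columns grow to the right and rows downward; lengths in m; the calibration is good to about 2 mm. A picture is of the moment at which its call begins: read the wrist's pose just before it. calibration takes no time and is no camera call; for the wrist camera it gives the pose at the moment of the call.
- ticket.finish_job(): hands the job in, once; it reports no verdict.
The state is a dict: "t": time; "qpos": joint angles; "qvel": joint speeds; "effort": joint torques, N m; "ee_pos": TCP position; "tcp_rot": TCP orientation; "wrist_force": force on the tool from outside, world axes, zero at the start; "ft_torque": the same for the moment, N m; "grip_width": opening from 0.0 (shut) to 1.0 (fully open).
Only numpy, scipy, OpenCV 4.12 (cv2) and the standard library are available. Lean on these libraries where they do the work, as an engineer would, in place of code of your own. Each camera call takes 0.05 s, during which the arm holds its last target. There are 200 camera calls.

## Task

Lay the long mask carrier flat in the bed of the clamp, between the end stops, while the jaw is still open. Then clamp it with the ratchet: the pawl must be flipped over so that the ratchet tightens, and the handle swung back and forth until the jaw holds the carrier square against the fence with its sprung pad pressed about halfway in (the pad has 12 mm of travel). Move the jaw only with the handle, never by pushing on it, leave the pawl set to tighten, let go of everything, and leave the other things on the bench where they are.

Things in the scene. Friction and masses are not known exactly. Their poses are not given: they have to be found in the camera images.
- carrier: The LONG mask carrier: flat aluminium frame 120 (x) by 80 (y) by 14 mm with an amber pane, 0.2 to 0.4 kg. On its middle a dark steel bridge: a bar 90 mm long (along x), 14 mm wide, 43 to 57 mm above the underside, on a post at each end. Origin: centre of the underside, z up. Lies flat on the table left or right of the clamp, any yaw. A half turn makes no difference.
- short_carrier: A bystander that looks like the carrier but is only 80 by 80 by 14 mm with a 66 mm bridge, not to be used. Origin: centre of the underside. Leave it where it is.
- bed (a point): Centre of the clamp bed's upper face, 12 mm above the table; the clamp's place and yaw vary. y points from the ratchet to the fence, x along the fence (away from the robot), z up. A clamped carrier has its origin here, its x along x. Two end stops, 8 mm tall, at x = -67 and +67 mm leave a carrier 7 mm at each end. The open jaw leaves it 25 mm in y, from y = -25 mm to 0.
- hub (a point): The ratchet's vertical axis at table height, 150 mm from bed towards the bed's -y; axes as for bed. The ratchet wheel about it is a steel disc of 104 mm diameter with a ring of 20 upright pins as teeth (pitch 0.314 rad), top 48 mm above the table.
- wheel (a joint): Angle of the ratchet wheel, rad, growing clockwise seen from above; 0 at the start. A rack moves the jaw 16 mm towards the fence per rad. Stays where it is left (0.9 N m of friction); range -0.5 to 2.9. With the carrier against the fence the pad touches it at 1.56 rad and is half pressed in at 1.94 rad.
- handle (a joint): Angle of the handle about the ratchet axis, rad, growing clockwise seen from above (grip moving towards the bed's side); 0 when the handle points along the clamp's -x (towards the robot). Range -0.6 to 0.6; stays where it is left (0.5 N m of friction).
- grip (a point): Point on the axis of the handle's grip, an upright black round post of 24 mm diameter, 170 mm from the ratchet axis; its top is 97 mm above the table, its foot 22 mm, and this point 80 mm above the table.
- pawl (a joint): Angle of the direction pawl on the handle, rad, growing clockwise from above (tab moving to the bed's side). Springs over centre to rest 0.15 to 0.28 either side, as the teeth allow. Tab on the bed's side (positive): swinging the handle towards the bed closes the jaw, swinging back clicks freely; up to a tooth of each swing is lost. Negative (as at the start): the handle opens the jaw.
- tab (a point): Point on the pawl's tab, 70 mm above the table: an upright dark steel bar 10 mm wide (sideways), 12 mm along the handle, 36 to 80 mm above the table, 40 mm out from the pivot. At pawl angle 0 it is 118 mm from the ratchet axis on the line to the grip; 3 to 5 N sideways flips it over. The handle bar under it tops out at 22 mm, the pawl's arm at 42 mm.
- jaw: The sliding jaw, an aluminium bar 100 mm long that carries the black sprung pad (100 by 7 by 18 mm, 14 to 32 mm above the table) on two rods. Its origin lies on the ratchet axis when joint wheel is 0 and slides along the clamp's y. Do not push it by hand.
- pad (a joint): How far the sprung pad is pressed in towards the jaw, m, 0 to 0.012 (2 N per mm). 0.006 is halfway.
- loupe: Bystander: black standing inspection loupe, 140 mm tall, 60 mm foot. Origin: centre of the underside.
- solvent: Bystander: amber bottle, 56 mm diameter, 120 mm tall. Origin: centre of the underside.
- jar: Bystander: white jar, 52 mm diameter, 55 mm tall. Origin: centre of the underside.
- case: Bystander: grey plastic case, 110 by 60 by 30 mm. Origin: centre of the underside.
- straightedge: Bystander: flat steel straightedge, 150 by 28 by 5 mm. Origin: centre of the underside.
- brush: Bystander: hand brush lying on the table. Origin: centre of the underside.
- weight: Bystander: brass weight, 48 mm diameter, 45 mm tall. Origin: centre of the underside.
- fence (a point): Middle of the fence's face at bed height, 40 mm from bed along y; axes as for bed. The fence stands 28 mm above the bed.
- pad_face (a point): Middle of the sprung pad's face that meets the carrier, 26 mm above the table. At the start it is 105 mm from the fence's face.
- pivot (a point): The pawl's pivot on the handle, 78 mm from the ratchet axis on the line to the grip, 38 mm above the table.
Not all that is in view belongs to the job. Leave any blue look-alike of the carrier alone.

How it is judged:
By the outcome, as a careful person would: the job done as asked, in the order asked, and still so for the second after the job is handed in, with the robot touching nothing.
It also fails if it takes over 72 s, if anything falls off the work surface, if the arm or the gripper's body presses on something with over 40 N, if the wrist force passes 120 N, or if a joint passes its speed limit or range.

## Working session

There is one attempt and no reset: what is moved stays moved. The work goes in short steps, Python scripts to look and compute and a tool call to move; the robot and the scene stay as the last step left them, time stands still between calls to the robot, and variables do not carry over. Pictures are saved under pics/ and viewed, about 8 in all and at most 12, crops included, and the job is handed in when it is done.

Besides the shell and the picture viewer there is one more tool, called after "Request:" as name(argument=value, ...), one argument or row to a line, values as JSON. move_arm: Moves the arm, as the interface text tells. Its arguments: {"type":"object","properties":{"rows":{"type":"array"},"jaw":{"type":"number"},"squeeze":{"type":"number"}},"required":["rows"]}

```bash
mkdir -p pics
cat > h.py <<'E'
import numpy as np, cv2
from workcell import telemetry, imaging, ticket
def ray(c,u,v):
    V=np.array(c["view"]);R=V[:3,:3];t=V[:3,3]
    d=R.T@np.array([(u-c["cx"])/c["fx"],(v-c["cy"])/c["fy"],1]);return -R.T@t,d
def onz(c,u,v,z):
    o,d=ray(c,u,v);return o+d*(z-o[2])/d[2]
def tri(c1,p1,c2,p2):
    o1,d1=ray(c1,*p1);o2,d2=ray(c2,*p2)
    A=np.stack([d1,-d2],1);s=np.linalg.lstsq(A,o2-o1,rcond=None)[0]
    a=o1+s[0]*d1;b=o2+s[1]*d2;return (a+b)/2,np.linalg.norm(a-b)
def proj(c,p):
    q=np.array(c["view"])@np.r_[p,1];return np.array([c["fx"]*q[0]/q[2]+c["cx"],c["fy"]*q[1]/q[2]+c["cy"]])
def snap(n,f):
    c=imaging.calibration(n);im=np.array(imaging.snapshot(n));cv2.imwrite(f"pics/{f}.png",im[:,:,::-1]);return c,im
E
python3 - <<'E'
from h import *
s=telemetry.read_state();print({k:np.round(v,3) for k,v in s.items()})
for n in("scene","side","wrist"):
    c,im=snap(n,n+"0");o,d=ray(c,280,210);print(n,c["fx"],o.round(3),d.round(3))
a=cv2.imread("pics/scene0.png");b=cv2.imread("pics/side0.png")
E
```

```text
{'t': np.float64(0.0), 'qpos': array([ 1.103,  0.418, -0.01 ,  1.614,  0.005,  1.111, -0.053]), 'qvel': array([ 0.001, -0.001,  0.   ,  0.002,  0.   ,  0.   ,  0.001]), 'effort': array([ 0.0000e+00, -8.5126e+01,  6.3800e-01, -4.2600e+01, -4.9000e-02,
        1.9000e-02,  0.0000e+00]), 'ee_pos': array([ 0.259, -0.569,  0.205]), 'tcp_rot': array([-0.   ,  0.841, -0.541, -0.001]), 'wrist_force': array([-0.339, -0.095,  0.235]), 'ft_torque': array([ 0.013,  0.018, -0.015]), 'grip_width': np.float64(1.0)}
scene 478.0896985815435 [0.949 0.834 1.279] [-0.306 -0.55  -0.777]
side 414.9163122166785 [0.423 0.754 0.85 ] [ 0.036 -0.707 -0.706]
wrist 329.8211553775001 [ 0.331 -0.536  0.384] [-0.264 -0.121 -0.957]
```

View pics/scene0.png

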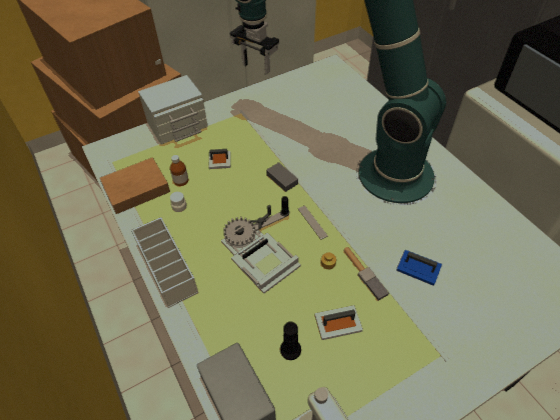

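View pics/side0.png

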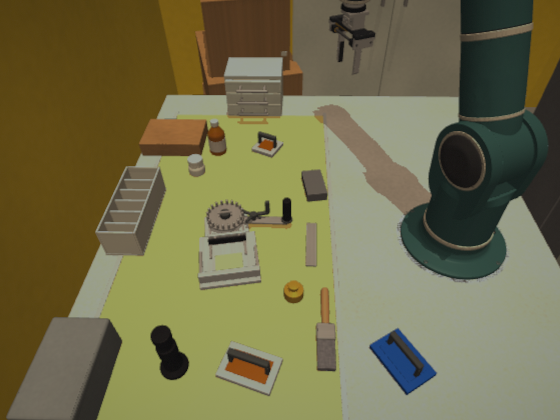

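Run:
```python
import cv2,numpy as np
a=cv2.imread("pics/scene0.png");b=cv2.imread("pics/side0.png")
f=lambda i,x,y:cv2.resize(i[y:y+90,x:x+120],(480,360)[:2] if 0 else (400,300),interpolation=cv2.INTER_CUBIC)
o=np.vstack([np.hstack([f(a,200,200),f(b,185,200)]),np.hstack([f(a,280,280),f(b,190,320)])])
cv2.imwrite("pics/c0.png",o)
```

```text
(no output)
```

View pics/c0.png

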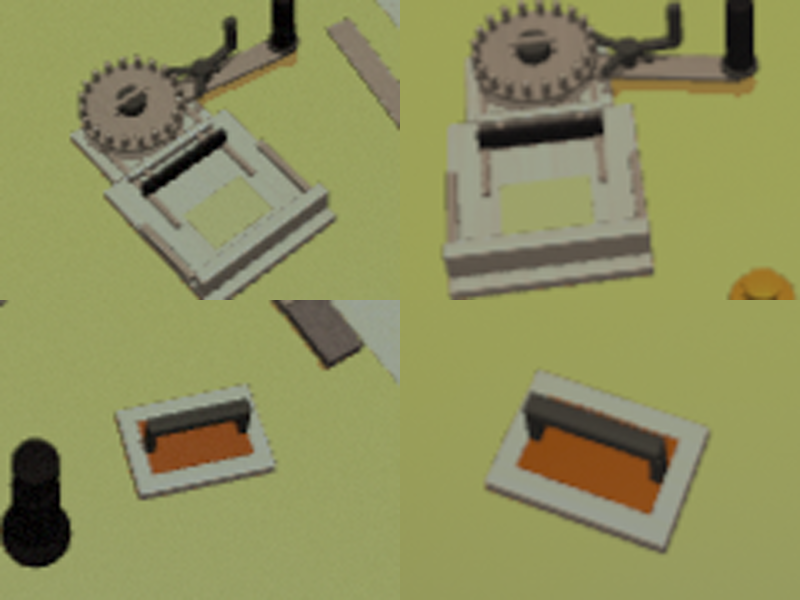

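Run:
```python
from h import *
a=imaging.calibration("scene");b=imaging.calibration("side");k=.3
S=lambda x,y:(200+k*x,200+k*y)
D=lambda x,y:(185+k*(x-400),200+k*y)
S2=lambda x,y:(280+k*x,280+k*(y-300))
D2=lambda x,y:(190+k*(x-400),320+k*(y-300))
def P(n,p,q): r=tri(a,p,b,q);print(n,r[0].round(3),r[1].round(4))
P("bar L",S2(150,418),D2(533,402));P("bar R",S2(248,406),D2(662,444))
for z,n,p,q in [(.014,"c1",(117,412),(537,371)),(.014,"c2",(250,386),(709,431)),(.014,"c3",(274,464),(664,548)),(.014,"c4",(141,494),(487,484))]:
    P(n,S2(*p),D2(*q));print(onz(a,*S2(*p),z).round(3),onz(b,*D2(*q),z).round(3))
P("wheel hub",S(131,98),D(535,42))
P("tab top",S(231,20),D(675,6))
P("fenceL top",S(198,273),D(446,246));P("fenceR top",S(327,189),D(650,235))
P("gripfoot",S(282,48),D(739,70))
o1,i1=a,cv2.imread("pics/scene0.png")
# grip top full image
P("griptop",(285,198.5),(287.5,199.5))
```

```text
bar L [0.551 0.362 0.056] 0.0061
bar R [0.471 0.39  0.053] 0.0019
c1 [0.558 0.324 0.015] 0.0002
[0.557 0.323 0.014] [0.558 0.324 0.014]
c2 [0.444 0.362 0.016] 0.0001
[0.444 0.362 0.014] [0.445 0.361 0.014]
c3 [0.469 0.433 0.012] 0.0027
[0.469 0.432 0.014] [0.469 0.435 0.014]
c4 [0.58  0.397 0.011] 0.0017
[0.581 0.397 0.014] [0.58  0.399 0.014]
wheel hub [ 0.614 -0.042  0.04 ] 0.0011
tab top [ 0.497 -0.049  0.078] 0.0004
fenceL top [0.652 0.163 0.04 ] 0.0016
fenceR top [0.506 0.145 0.035] 0.0045
gripfoot [ 0.446 -0.039  0.013] 0.0016
griptop [ 0.444 -0.039  0.095] 0.0021
```

Request:
move_arm(
  rows=[
    [0,0,-22,0.142],
    [0,0,-22,0.142],
    [0,0,-22,0.142],
    [-50,-30,0,0],
    [-50,-30,0,0],
    [-50,-30,0,0],
    [-50,-30,0,0],
    [-50,-30,0,0],
    [-50,-30,0,0],
    [-50,-30,0,0],
    [-50,-30,0,0],
    [-50,-30,0,0],
    [-50,-30,0,0],
    [-50,-30,0,0],
    [-50,-30,0,0],
    [0,0,0,0],
    [0,0,0,0],
  ],
)

```text
t: 2.28
ee_pos: [0.6358, 0.0459, 0.2701]
tcp_rot: [-0.0, -0.701, 0.713, 0.003]
wrist_force: [0.3, 0.2, -0.2]
grip_width: 1.001
```

Run:
```python
from h import *
s=telemetry.read_state();print({k:np.round(s[k],3) for k in("t","ee_pos","tcp_rot","qpos","qvel")})
c,im=snap("wrist","w1")
```

```text
{'t': np.float64(2.275), 'ee_pos': array([0.636, 0.046, 0.27 ]), 'tcp_rot': array([-0.   , -0.701,  0.713,  0.003]), 'qpos': array([ 0.118,  0.412, -0.324,  1.49 ,  0.13 ,  1.265, -1.808]), 'qvel': array([-0.021,  0.014, -0.016, -0.01 , -0.003, -0.001, -0.007])}
```

View pics/w1.png

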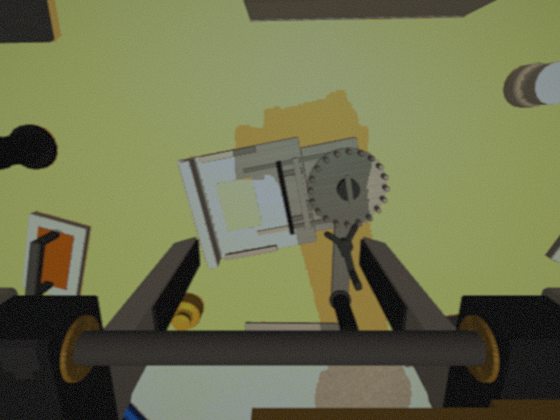

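Run:
```python
import cv2
a=cv2.imread("pics/w1.png")[130:310,170:400]
a=cv2.convertScaleAbs(a,alpha=1.4,beta=10)
cv2.imwrite("pics/c1.png",cv2.resize(a,(759,594),interpolation=cv2.INTER_CUBIC))
```

```text
(no output)
```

View pics/c1.png

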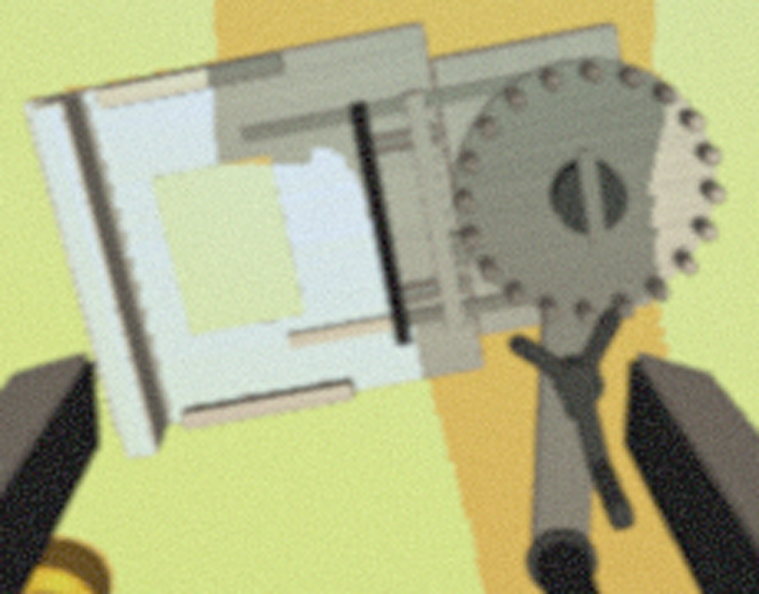

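Run:
```python
from h import *
c=imaging.calibration("wrist")
g=lambda x,y,z:onz(c,170+x/3.3,130+y/3.3,z)
def L(n,p,q,z):
    a,b=g(*p,z),g(*q,z);d=a-b;print(n,a.round(4),b.round(4),"len",np.hypot(*d[:2]).round(4),"ang",np.arctan2(d[1],d[0]).round(4))
L("fencetop",(65,98),(150,448),.040)
L("fencebase",(84,97),(168,428),.012)
L("outer",(28,102),(130,455),.040)
L("padface",(352,105),(396,343),.032)
L("farstop",(97,97),(283,54),.020)
L("nearstop",(183,425),(352,397),.020)
L("nearstop in",(183,411),(352,383),.020)
h=g(590,196,.050);print("hub",h.round(4))
# pin ring ellipse fit
pins=[(591,70),(631,75),(666,93),(692,119),(709,153),(714,191),(707,227),(686,261),(656,287),(621,304),(583,311),(547,308),(514,291),(487,268),(469,236),(463,201),(469,160),(486,127),(515,97),(551,77)]
P=np.array([g(*p,.048)[:2] for p in pins]);(x,y),r=cv2.minEnclosingCircle(P.astype(np.float32));print("ring",P.mean(0).round(4),x,y,r)
gr=g(562,560,.097);print("griptop",gr.round(4),"handle ang of -dir",np.arctan2(*(h-gr)[1::-1]))
print("tab",g(622,520,.08).round(4),"pivot",g(580,382,.042).round(4))
```

```text
fencetop [0.657  0.1575 0.04  ] [0.5115 0.1359 0.04  ] len 0.1471 ang 0.1473
fencebase [0.6532 0.1576 0.012 ] [0.507  0.1337 0.012 ] len 0.1481 ang 0.1627
outer [0.6557 0.1716 0.04  ] [0.5084 0.1445 0.04  ] len 0.1498 ang 0.1824
padface [0.6512 0.0496 0.032 ] [0.5531 0.0336 0.032 ] len 0.0994 ang 0.162
farstop [0.6543 0.1504 0.02  ] [0.6698 0.0763 0.02  ] len 0.0757 ang 1.7771
nearstop [0.5122 0.1254 0.02  ] [0.5241 0.0523 0.02  ] len 0.0741 ang 1.7322
nearstop in [0.5187 0.125  0.02  ] [0.5305 0.0522 0.02  ] len 0.0738 ang 1.7314
hub [ 0.6181 -0.0395  0.05  ]
ring [ 0.6181 -0.0391] 0.6178680658340454 -0.03935684636235237 0.04760065674781799
griptop [ 0.4923 -0.025   0.097 ] handle ang of -dir -0.11467232844673349
tab [ 0.4985 -0.0506  0.08  ] pivot [ 0.539  -0.0403  0.042 ]
```

Request:
move_arm(
  rows=[
    [-47,18,0,0],
    [-47,18,0,0],
    [-47,18,0,0],
    [-47,18,0,0],
    [-47,18,0,0],
    [-47,18,0,0],
    [-47,18,0,0],
    [0,0,0,0.15],
    [0,0,0,0.15],
    [0,0,0,0],
  ],
)

```text
t: 3.58
ee_pos: [0.5156, 0.3737, 0.2733]
tcp_rot: [-0.0, -0.576, 0.817, 0.0]
wrist_force: [-0.3, 0.7, -0.2]
grip_width: 0.997
```

Run:
```python
from h import *
s=telemetry.read_state();print({k:np.round(s[k],3) for k in("t","ee_pos","tcp_rot","qpos")})
q=s["tcp_rot"];print("ang",2*np.arctan2(q[2],q[1]))
c,im=snap("wrist","w2")
hsv=cv2.cvtColor(im,cv2.COLOR_RGB2HSV)
print("expect px",[proj(c,p).round(0) for p in([.557,.324,.014],[.444,.362,.014],[.469,.433,.014],[.58,.397,.014])])
```

```text
{'t': np.float64(3.575), 'ee_pos': array([0.516, 0.374, 0.273]), 'tcp_rot': array([-0.   , -0.576,  0.817,  0.   ]), 'qpos': array([-0.394,  0.414, -0.387,  1.489,  0.159,  1.271, -2.712])}
ang 4.36979145365013
expect px [array([304., 129.]), array([304., 217.]), array([250., 217.]), array([245., 132.])]
```

View pics/w2.png

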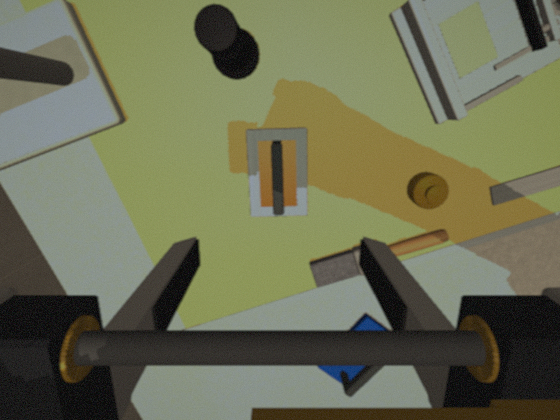

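Run:
```python
from h import *
c=imaging.calibration("wrist")
P=np.array([onz(c,*p,.014) for p in[(305.5,127),(307,215),(250,216.5),(247.5,128.5)]]);print(P.round(4),P.mean(0).round(4))
d=(P[0]-P[1]+P[3]-P[2]);print("ang",np.arctan2(d[1],d[0]),np.hypot(*d[:2])/2)
t=onz(c,277,141,.057);b=onz(c,279,213,.057);print("bar",t.round(4),b.round(4),((t+b)/2).round(4),np.linalg.norm(t-b))
s=telemetry.read_state();q=s["tcp_rot"];a=2*np.arctan2(q[2],q[1]);
m=(P.mean(0)*1+(t+b)/2)/2-s["ee_pos"];m=m[:2];print("tool shift",m@[np.cos(a),np.sin(a)],m@[np.sin(a),-np.cos(a)])
# two-view height of bar ends against scene
sc=imaging.calibration("scene");print(tri(sc,(280+.3*150,280+.3*118),c,(277,141)),tri(sc,(280+.3*248,280+.3*106),c,(279,213)))
```

```text
[[0.5594 0.3212 0.014 ]
 [0.4451 0.3569 0.014 ]
 [0.4697 0.4326 0.014 ]
 [0.5829 0.3927 0.014 ]] [0.5143 0.3758 0.014 ]
ang -0.32099547116610333 0.11981989259018389
bar [0.5585 0.3605 0.057 ] [0.4737 0.3882 0.057 ] [0.5161 0.3743 0.057 ] 0.08917685134553155
tool shift -0.001249053893186341 0.0010739231161366102
(array([0.55634928, 0.36181656, 0.06727986]), np.float64(0.006774435855337816)) (array([0.47072141, 0.38913962, 0.04905321]), np.float64(0.0012105114230583868))
```

Request:
move_arm(
  rows=[
    [-1.5,2,45,-0.02],
    [0,0,45,0],
    [0,0,45,0],
    [0,0,45,0],
    [0,0,40,0],
    [0,0,18,0],
    [0,0,0,0],
  ],
  jaw=0.8,
)

```text
t: 4.5
ee_pos: [0.5187, 0.371, 0.0313]
tcp_rot: [0.002, -0.592, 0.806, -0.0]
wrist_force: [0.8, 0.0, -0.2]
grip_width: 0.799
```

Request:
move_arm(
  rows=[
    [0,0,0,0],
    [0,0,0,0],
    [0,0,0,0],
    [0,0,0,0],
    [0,0,0,0],
    [0,0,0,0],
  ],
  jaw=0,
  squeeze=35,
)

```text
t: 5.25
ee_pos: [0.5209, 0.3724, 0.0361]
tcp_rot: [0.005, -0.593, 0.805, -0.001]
wrist_force: [0.8, 2.9, 0.6]
grip_width: 0.203
```

Request:
move_arm(
  rows=[
    [0,0,0,0],
    [0,0,0,0],
    [0,0,0,0],
    [0,0,0,0],
  ],
)

```text
t: 5.75
ee_pos: [0.5209, 0.3726, 0.0362]
tcp_rot: [0.005, -0.593, 0.805, -0.001]
wrist_force: [-0.5, 1.0, 1.0]
grip_width: 0.145
```

Request:
move_arm(
  rows=[
    [0,0,-25,0],
    [0,0,-45,0],
    [0,0,-45,0],
    [40,-26,0,0],
    [40,-26,0,0],
    [40,-26,0,0],
    [40,-26,0,0],
    [40,-26,0,0],
    [40,-26,0,0],
    [0,0,0,-0.155],
    [0,0,0,-0.155],
    [0,0,0,-0.155],
    [0,0,0,0],
    [0,0,0,0],
  ],
)

```text
t: 7.5
ee_pos: [0.5947, 0.0835, 0.1481]
tcp_rot: [0.001, 0.765, -0.644, -0.001]
wrist_force: [-0.3, -0.2, -4.0]
grip_width: 0.145
```

Run:
```python
from h import *
s=telemetry.read_state();q=s["tcp_rot"];print(s["t"],s["ee_pos"].round(4),q,"ang",2*np.arctan2(q[2],q[1])-2*np.pi,s["grip_width"],s["wrist_force"])
c,im=snap("wrist","w3");a,_=snap("scene","s3");b,_=snap("side","d3")
f=lambda n,x,y:cv2.resize(cv2.imread(f"pics/{n}.png")[y:y+120,x:x+160],(400,300),interpolation=cv2.INTER_CUBIC)
o=np.vstack([np.hstack([f("s3",200,170),f("d3",170,160)]),np.hstack([cv2.resize(cv2.imread("pics/w3.png")[60:330,100:460],(400,300)),f("w3",200,130)])])
cv2.imwrite("pics/c3.png",o)
```

```text
7.5 [0.5947 0.0835 0.1481] [ 0.0012413   0.76492477 -0.6441177  -0.00096595] ang -7.6829259588099985 0.1445710928529875 [-0.27642686 -0.19211634 -3.99118577]
```

View pics/c3.png

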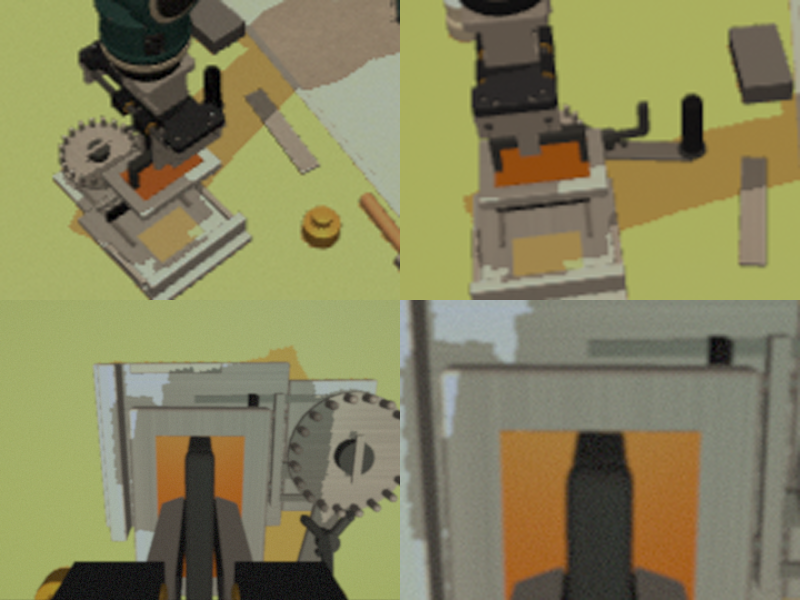

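Run:
```python
from h import *
c=imaging.calibration("wrist");s=telemetry.read_state();a=-1.400
p=s["ee_pos"]
X=np.array([np.cos(a),np.sin(a)]);Y=np.array([np.sin(a),-np.cos(a)])
g=lambda x,y,z:onz(c,200+(x-400)/2.5,130+(y-300)/2.5,z)
l,r=g(443,371,.126),g(757,369,.126);d=l-r;print("width",np.hypot(*d[:2]),"ang",np.arctan2(d[1],d[0])-np.pi/2)
m=((l+r)/2-p)[:2];print("far edge mid in tool",m@X,m@Y,"=> centre toolx",m@X,"tooly",m@Y+.06)
# clamp from this view, lower left panel scale 400/360
w=lambda x,y,z:onz(c,100+x*.9,60+(y-300)*.9,z)
h=w(355,456,.05);print("hub",h.round(4))
print("fence top inner",w(118,364,.04).round(4),"far stop outer edge",w(128,364,.02).round(4), w(278,364,.02).round(4))
b=np.array([.591,.1065]);bx=np.array([np.cos(.163),np.sin(.163)]);by=np.array([-bx[1],bx[0]])
for n,q in(("hub",h),("fence",w(118,364,.04)),("farcorner",w(290,364,.012))):print(n,(q[:2]-b)@bx,(q[:2]-b)@by)
```

```text
width 0.0766325858221536 ang 0.17793762419863524
far edge mid in tool 0.0006663782729236355 -0.05122390747440738 => centre toolx 0.0006663782729236355 tooly 0.008776092525592617
hub [ 0.6193 -0.0364  0.05  ]
fence top inner [0.6565 0.1565 0.04  ] far stop outer edge [0.6567 0.1527 0.02  ] [0.6774 0.0328 0.02  ]
hub 0.00470946637442371 -0.14562288196990958
fence 0.07270743364693746 0.03873871241846778
farcorner 0.07325073237605013 -0.09837856895843476
```

Request:
move_arm(
  rows=[
    [-13,-9,0,0.01],
    [0,0,0,0],
    [0,0,25,0],
    [0,0,25,0],
    [0,0,18,0],
    [0,0,0,0],
    [0,0,0,0],
  ],
)

```text
t: 8.52
ee_pos: [0.6028, 0.1006, 0.0796]
tcp_rot: [0.0, 0.762, -0.648, -0.0]
wrist_force: [0.5, -0.4, -2.8]
grip_width: 0.147
```

```bash
cat > st.py <<'E'
from h import *
def st(z=.014):
    s=telemetry.read_state();q=s["tcp_rot"];a=(2*np.arctan2(q[2],q[1])+np.pi)%(2*np.pi)-np.pi
    b=np.array([.592,.107]);bx=np.array([np.cos(.163),np.sin(.163)]);by=np.array([-bx[1],bx[0]])
    d=s["ee_pos"][:2]-b;print("t",round(s["t"],2),"tcp",s["ee_pos"].round(4),"ang",round(a,4),"clamp xy",(d@bx).round(4),(d@by).round(4),"F",s["wrist_force"].round(1),"w",s["grip_width"].round(3),"q6",s["qpos"][6].round(2))
    return s,a,b,bx,by
if __name__=="__main__":st()
E
python3 st.py
```

```text
Traceback (most recent call last):
  File "st.py", line 7, in <module>
    if __name__=="__main__":st()
                            ~~^^
  File "st.py", line 5, in st
    d=s["ee_pos"][:2]-b;print("t",round(s["t"],2),"tcp",s["ee_pos"].round(4),"ang",round(a,4),"clamp xy",(d@bx).round(4),(d@by).round(4),"F",s["wrist_force"].round(1),"w",s["grip_width"].round(3),"q6",s["qpos"][6].round(2))
                                                                                                                                                                           ^^^^^^^^^^^^^^^^^^^^^
AttributeError: 'float' object has no attribute 'round'
```

Request:
move_arm(
  rows=[
    [3,2,10,0],
    [0,0,10,0],
    [0,0,0,0],
    [0,0,5,0],
    [0,0,3,0],
    [0,0,2,0],
    [0,0,0,0],
  ],
)

```text
t: 9.4
ee_pos: [0.6022, 0.0971, 0.049]
tcp_rot: [-0.0, 0.762, -0.648, 0.001]
wrist_force: [-0.0, 0.2, -3.1]
grip_width: 0.147
```

```bash
sed -i 's/s\["grip_width"\].round(3)/np.round(s["grip_width"],3)/' st.py; python3 st.py
```

```text
t 9.4 tcp [0.6022 0.0971 0.049 ] ang -1.4099 clamp xy 0.0084 -0.0114 F [-0.   0.2 -3.1] w 0.147 q6 -1.84
```

Request:
move_arm(
  rows=[
    [0,0,2,0],
    [0,0,2,0],
    [0,0,0,0],
  ],
)

```text
t: 9.78
ee_pos: [0.6028, 0.0971, 0.0486]
tcp_rot: [-0.001, 0.762, -0.648, 0.002]
wrist_force: [0.2, -0.5, -3.1]
grip_width: 0.141
```

Run:
```python
from st import *
st()
snap("scene","s4");snap("side","d4")
f=lambda n,x,y:cv2.resize(cv2.imread(f"pics/{n}.png")[y:y+100,x:x+133],(400,300),interpolation=cv2.INTER_CUBIC)
cv2.imwrite("pics/c4.png",np.hstack([f("s4",205,210),f("d4",180,200)]))
```

```text
t 9.78 tcp [0.6028 0.0971 0.0486] ang -1.4103 clamp xy 0.009 -0.0115 F [ 0.2 -0.5 -3.1] w 0.141 q6 -1.84
```

View pics/c4.png

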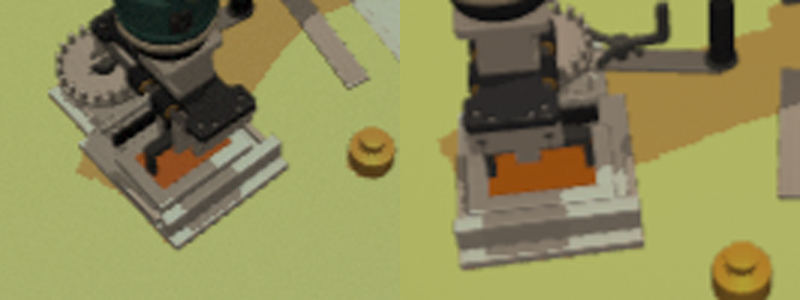

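Request:
move_arm(
  rows=[
    [0,0,5,0],
    [0,0,4,0],
  ],
)

```text
t: 10.12
ee_pos: [0.6065, 0.0977, 0.0449]
tcp_rot: [-0.003, 0.761, -0.648, 0.005]
wrist_force: [-15.7, -4.9, 48.8]
grip_width: 0.145
```

Request:
move_arm(
  rows=[
    [0,2,-4,0],
    [0,0,0,0],
  ],
)

```text
t: 10.38
ee_pos: [0.6047, 0.0974, 0.0492]
tcp_rot: [-0.004, 0.761, -0.648, 0.005]
wrist_force: [-0.2, -0.5, -3.3]
grip_width: 0.148
```

```bash
python3 st.py
```

```text
t 10.38 tcp [0.6047 0.0974 0.0492] ang -1.4106 clamp xy 0.011 -0.0116 F [-0.2 -0.5 -3.3] w 0.148 q6 -1.84
```

Request:
move_arm(
  rows=[
    [0,4,1,0],
    [0,0,1,0],
  ],
)

```text
t: 10.62
ee_pos: [0.6, 0.0966, 0.0461]
tcp_rot: [-0.003, 0.761, -0.648, 0.004]
wrist_force: [1.1, -0.3, -3.8]
grip_width: 0.143
```

Request:
move_arm(
  rows=[
    [0,0,0,0],
    [0,0,0,0],
    [0,0,0,0],
    [0,0,0,0],
  ],
  jaw=0.45,
)

```text
t: 11.12
ee_pos: [0.6005, 0.0968, 0.0462]
tcp_rot: [-0.003, 0.761, -0.648, 0.005]
wrist_force: [-0.2, -0.5, 0.1]
grip_width: 0.447
```

Request:
move_arm(
  rows=[
    [0,0,-30,0],
    [0,0,-50,0],
    [0,0,-50,0],
    [0,0,-50,0],
    [0,0,0,0],
    [0,0,0,0],
  ],
)

```text
t: 11.88
ee_pos: [0.598, 0.0969, 0.2314]
tcp_rot: [-0.003, 0.761, -0.648, 0.004]
wrist_force: [-0.5, -0.5, -0.4]
grip_width: 0.448
```

Run:
```python
from st import *
st()
c,im=snap("wrist","w5");snap("scene","s5");snap("side","d5")
print(proj(c,[.592,.107,.026]),proj(c,[.616,-.04,.05]))
f=lambda n,x,y,w,h:cv2.resize(cv2.imread(f"pics/{n}.png")[y:y+h,x:x+w],(400,300),interpolation=cv2.INTER_CUBIC)
cv2.imwrite("pics/c5.png",np.vstack([np.hstack([f("s5",205,190,133,100),f("d5",180,190,133,100)]),cv2.resize(cv2.imread("pics/w5.png")[80:290,140:420],(800,300*2//2*1)) if 0 else np.hstack([f("w5",140,80,280,210),f("w5",200,120,160,120)])]))
```

```text
t 11.88 tcp [0.598  0.0969 0.2314] ang -1.4103 clamp xy 0.0043 -0.011 F [-0.5 -0.5 -0.4] w 0.448 q6 -1.76
[269.39989596 185.13254551] [401.53545217 189.14397475]
```

View pics/c5.png

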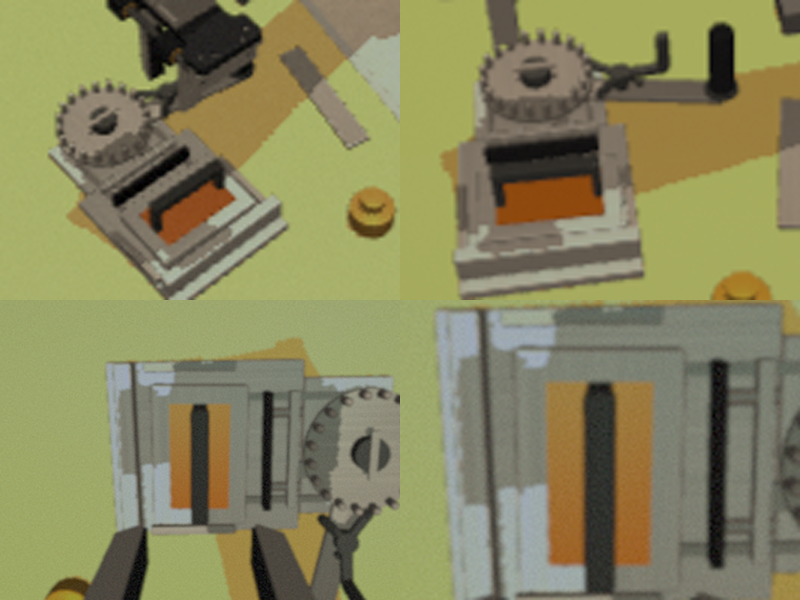

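Request:
move_arm(
  rows=[
    [42,32,0,0],
    [42,32,0,0],
    [42,32,0,0],
    [42,31,0,0.16],
    [0,0,0,0],
    [0,0,0,0],
    [0,0,0,0],
  ],
  jaw=0,
)

```text
t: 12.9
ee_pos: [0.4946, -0.0929, 0.2242]
tcp_rot: [0.001, -0.707, 0.707, 0.0]
wrist_force: [-0.0, -1.0, 0.2]
grip_width: 0.005
```

Run:
```python
from st import *
st()
c,im=snap("wrist","w6")
print("tab",proj(c,[.4985,-.050,.08]),"grip",proj(c,[.444,-.039,.097]))
```

```text
t 12.9 tcp [ 0.4946 -0.0929  0.2242] ang -1.5715 clamp xy -0.1285 -0.1814 F [-0.  -1.   0.2] w 0.005 q6 -1.51
tab [236.50759062 188.62943454] grip [225.41768502 245.56084483]
```

View pics/w6.png

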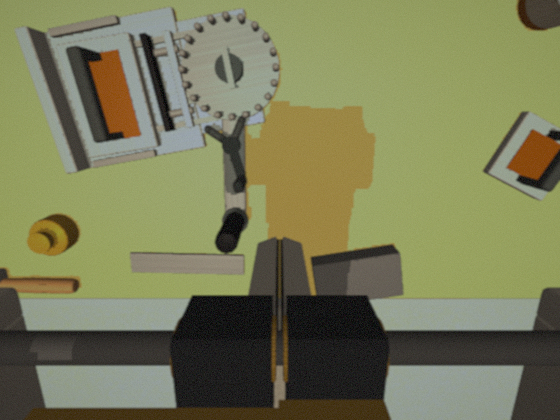

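Request:
move_arm(
  rows=[
    [0,-4,45,0],
    [0,0,45,0],
    [0,0,45,0],
    [0,0,30,0],
    [0,0,0,0],
    [0,0,0,0],
  ],
)

```text
t: 13.7
ee_pos: [0.5023, -0.0872, 0.0556]
tcp_rot: [-0.003, 0.711, -0.704, -0.0]
wrist_force: [0.2, 0.2, 0.9]
grip_width: 0.007
```

Request:
move_arm(
  rows=[
    [-8,0,0,0],
    [-8,0,0,0],
    [-8,0,0,0],
  ],
)

```text
t: 14.08
ee_pos: [0.5033, -0.0622, 0.0583]
tcp_rot: [-0.003, 0.71, -0.704, 0.002]
wrist_force: [-2.0, -2.9, -1.1]
grip_width: 0.001
```

Request:
move_arm(
  rows=[
    [-6,0,0,0],
    [-6,0,0,0],
  ],
)

```text
t: 14.32
ee_pos: [0.5034, -0.049, 0.0588]
tcp_rot: [-0.004, 0.711, -0.704, 0.002]
wrist_force: [-1.9, -5.7, -1.5]
grip_width: 0.008
```

Request:
move_arm(
  rows=[
    [-5,0,0,0],
    [0,0,0,0],
  ],
)

```text
t: 14.58
ee_pos: [0.5033, -0.0446, 0.0587]
tcp_rot: [-0.003, 0.71, -0.704, 0.002]
wrist_force: [-0.1, -3.3, -0.8]
grip_width: 0.007
```

Run:
```python
from st import *
st()
a,_=snap("scene","s7");b,_=snap("side","d7")
f=lambda n,x,y,w,h:cv2.resize(cv2.imread(f"pics/{n}.png")[y:y+h,x:x+w],(400,300),interpolation=cv2.INTER_CUBIC)
cv2.imwrite("pics/c7.png",np.hstack([f("s7",210,170,120,90),f("d7",200,170,120,90)]))
```

```text
t 14.57 tcp [ 0.5033 -0.0446  0.0587] ang -1.5614 clamp xy -0.1122 -0.1352 F [-0.1 -3.3 -0.8] w 0.007 q6 -1.7
```

View pics/c7.png

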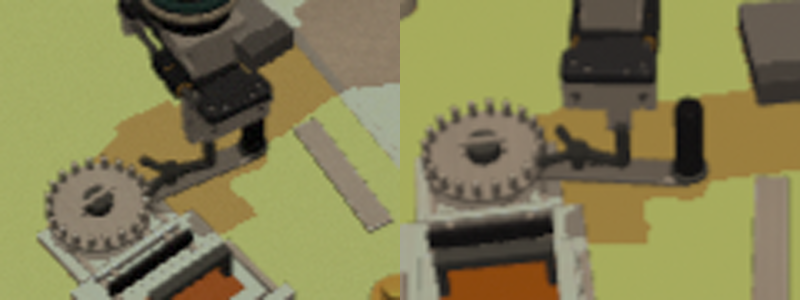

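Request:
move_arm(
  rows=[
    [15,0,0,0],
    [15,0,0,0],
    [0,0,-40,0],
    [0,0,-50,0],
    [-17,30,0,0],
    [-17,29,0,0],
    [0,0,0,0],
    [0,0,0,0],
  ],
)

```text
t: 15.68
ee_pos: [0.4429, -0.0477, 0.1516]
tcp_rot: [-0.004, 0.708, -0.706, 0.002]
wrist_force: [0.1, -0.1, 0.2]
grip_width: 0.005
```

Run:
```python
from st import *
st()
a,A=snap("scene","s8");b,B=snap("side","d8");c,C=snap("wrist","w8")
h=np.array([.616,-.041]);u=np.array([-1,.012]);n=np.array([.012,1.])
# darkness along tangential line at tab top / mid height, both candidate sides
for nm,k,im in(("scene",a,A),("side",b,B),("wrist",c,C)):
  for z in(.075,.06):
    row=[]
    for e in range(-20,24,4):
        r=.078+.04*np.cos(np.arcsin(e/40));p=h+u*r+n*e/1000
        x,y=proj(k,[*p,z]).round().astype(int);row.append(int(im[max(y-1,0):y+2,max(x-1,0):x+2].mean()) if 0<=x<560 and 0<=y<420 else -1)
    print(nm,z,row)
```

```text
t 15.68 tcp [ 0.4429 -0.0477  0.1516] ang -1.5669 clamp xy -0.1722 -0.1285 F [ 0.1 -0.1  0.2] w 0.005 q6 -1.6
scene 0.075 [115, 115, 115, 115, 112, 89, 68, 57, 37, 31, 28]
scene 0.06 [115, 115, 112, 108, 78, 48, 48, 28, 29, 30, 29]
side 0.075 [122, 113, 111, 111, 111, 101, 82, 60, 43, 52, 51]
side 0.06 [111, 101, 82, 60, 45, 38, 35, 32, 36, 36, 52]
wrist 0.075 [120, 120, 120, 90, 94, 94, 93, 42, 46, 110, 146]
wrist 0.06 [122, 121, 121, 89, 96, 95, 94, 37, 47, 59, 146]
```

Request:
move_arm(
  rows=[
    [-8,0,0,0],
    [0,0,0,0],
    [0,0,0,0],
    [0,0,40,0],
    [0,0,35,0],
    [0,0,15,0],
    [0,0,0,0],
  ],
  jaw=0.7,
)

```text
t: 16.7
ee_pos: [0.4449, -0.0387, 0.0588]
tcp_rot: [-0.004, 0.709, -0.706, 0.002]
wrist_force: [0.2, -0.0, 1.4]
grip_width: 0.688
```

Request:
move_arm(
  rows=[
    [0,0,0,0],
    [0,0,0,0],
    [0,0,0,0],
    [0,0,0,0],
    [0,0,0,0],
  ],
  jaw=0,
  squeeze=25,
)

```text
t: 17.32
ee_pos: [0.4456, -0.0385, 0.0608]
tcp_rot: [-0.005, 0.709, -0.706, 0.003]
wrist_force: [-0.0, 2.4, -3.6]
grip_width: 0.248
```

```bash
python3 st.py
```

```text
t 17.32 tcp [ 0.4456 -0.0385  0.0608] ang -1.5666 clamp xy -0.1681 -0.1199 F [-0.   2.4 -3.6] w 0.248 q6 -1.7
```

Request:
move_arm(
  rows=[
    [17,-0.8,0,-0.1],
    [17,-0.8,0,-0.1],
    [17,-0.8,0,-0.1],
    [17,-0.8,0,-0.1],
    [17,-0.8,0,-0.1],
    [0,0,0,0],
  ],
)

```text
t: 18.08
ee_pos: [0.4661, -0.1221, 0.0608]
tcp_rot: [-0.004, 0.865, -0.502, 0.003]
wrist_force: [3.9, -1.3, -2.9]
grip_width: 0.252
```

```bash
cat >> st.py <<'E'
    s=telemetry.read_state();d=s["ee_pos"][:2]-np.array([.6165,-.0405]);be=np.arctan2(d[1],d[0])%(2*np.pi)
    print("handle",round(np.pi+.163-be,3),"r",np.hypot(*d).round(4),"tilt",s["tcp_rot"].round(3))
E
python3 st.py
```

```text
File "st.py", line 8
    s=telemetry.read_state();d=s["ee_pos"][:2]-np.array([.6165,-.0405]);be=np.arctan2(d[1],d[0])%(2*np.pi)
IndentationError: unexpected indent
```

Request:
move_arm(
  rows=[
    [17,-0.8,0,-0.1],
    [17,-0.8,0,-0.1],
    [9,-0.4,0,-0.05],
    [0,0,0,0],
  ],
)

```text
t: 18.58
ee_pos: [0.4898, -0.1555, 0.0608]
tcp_rot: [-0.002, 0.92, -0.392, 0.002]
wrist_force: [0.6, -3.9, -1.1]
grip_width: 0.251
```

```bash
sed -i 's/^if __name.*/if __name__=="__main__":\n    st()/' st.py; python3 st.py
```

```text
t 18.57 tcp [ 0.4898 -0.1555  0.0608] ang -0.8056 clamp xy -0.1434 -0.2424 F [ 0.6 -3.9 -1.1] w 0.251 q6 -0.8
handle -0.574 r 0.1711 tilt [-0.002  0.92  -0.392  0.002]
```

Request:
move_arm(
  rows=[
    [-17,-0.8,0,0.1],
    [-17,-0.8,0,0.1],
    [-17,-0.8,0,0.1],
    [-17,-0.8,0,0.1],
    [-17,-0.8,0,0.1],
  ],
)

```text
t: 19.2
ee_pos: [0.45, -0.0797, 0.0609]
tcp_rot: [-0.005, 0.785, -0.619, 0.005]
wrist_force: [11.8, -5.4, -16.4]
grip_width: 0.256
```

```bash
python3 st.py
```

```text
t 19.2 tcp [ 0.45   -0.0797  0.0609] ang -1.3362 clamp xy -0.1705 -0.1612 F [ 11.8  -5.4 -16.4] w 0.256 q6 -1.4
handle -0.068 r 0.1711 tilt [-0.005  0.785 -0.619  0.005]
```

Request:
move_arm(
  rows=[
    [-17,-0.8,0,0.1],
    [-17,-0.8,0,0.1],
    [-17,-0.8,0,0.1],
    [-17,-0.8,0,0.1],
    [-17,-0.8,0,0.1],
    [-17,-0.8,0,0.1],
    [0,0,0,0],
  ],
)

```text
t: 20.08
ee_pos: [0.457, 0.0225, 0.0609]
tcp_rot: [0.007, -0.549, 0.836, -0.008]
wrist_force: [8.1, -4.0, -8.3]
grip_width: 0.249
```

```bash
cat > pad.py <<'E'
from st import *
# black pad: mean clamp-y of dark pixels near the bed, from side & scene views, pad top z=.032
b=np.array([.592,.107]);bx=np.array([np.cos(.163),np.sin(.163)]);by=np.array([-bx[1],bx[0]])
def prof(nm,f,z=.032,im=None):
    c=imaging.calibration(nm)
    im=snap(nm,f)[1] if im is None else im
    out=[]
    ys=np.arange(-80,-20,1.)
    for y in ys:
        v=[]
        for x in np.arange(-40,41,4):
            u=proj(c,[*(b+bx*x/1e3+by*y/1e3),z]);v.append(cv2.getRectSubPix(im,(1,1),tuple(map(float,u))).mean())
        out.append(np.mean(v))
    out=np.array(out);dark=ys[out<out.min()+20];print(nm,"dark y",dark.min(),dark.max(),"min",out.min().round())
if __name__=="__main__":
    import sys
    st()
    for n,f in(("scene","s0"),("side","d0")):pass
    prof("scene","s0".replace("0",sys.argv[1]));prof("side","d"+sys.argv[1])
    for n,f in(("scene","scene0"),("side","side0")):prof(n,None,im=cv2.imread(f"pics/{f}.png")[:,:,::-1].copy())
E
python3 pad.py 9
```

```text
t 20.07 tcp [0.457  0.0225 0.0609] ang -1.9784 clamp xy -0.1469 -0.0615 F [ 8.1 -4.  -8.3] w 0.249 q6 -2.24
scene dark y -53.0 -48.0 min 15.0
side dark y -53.0 -25.0 min 29.0
scene dark y -67.0 -59.0 min 6.0
side dark y -67.0 -52.0 min 17.0
```

```bash
cat > ph.py <<'E'
from st import *
import sys
def ph(nm,f,hub=(.6165,-.0405)):
    c=imaging.calibration(nm);im=cv2.GaussianBlur(cv2.imread(f"pics/{f}.png"),(0,0),.6).mean(2).astype(np.float32)
    t=np.arange(0,2*np.pi,2*np.pi/720);acc=0
    for r in(.046,.0476,.049):
      for z in (.044,.048):
        v=np.array([cv2.getRectSubPix(im,(1,1),tuple(map(float,proj(c,[hub[0]+r*np.cos(-a),hub[1]+r*np.sin(-a),z]))))[0,0] for a in t])
        v=v-cv2.blur(np.r_[v,v,v][None],(54,1))[0][720:1440];acc=acc+(v*np.exp(-20j*t)).sum()
    return -np.angle(acc)/20,abs(acc)
if __name__=="__main__":
    k=sys.argv[1]
    for n,f0,f in(("scene","scene0","s"+k),("side","side0","d"+k)):
        a,b=ph(n,f0),ph(n,f);print(n,a,b,"dphase",(b[0]-a[0])%(np.pi/10))
E
python3 ph.py 9
python3 - <<'E'
import sys;sys.path.insert(0,".")
from ph import *
for n,a,b in(("scene","scene0","s5"),("side","side0","d5"),("side","side0","d8")):print((ph(n,b)[0]-ph(n,a)[0])%(np.pi/10))
E
```

```text
scene (np.float64(0.05286197861287352), np.float64(1407.4319028405948)) (np.float64(-0.03367619573031335), np.float64(1081.6696940799964)) dphase 0.22762109101579245
side (np.float64(-0.03838253535032143), np.float64(408.68952327318453)) (np.float64(0.13739514933962174), np.float64(667.2242430762215)) dphase 0.17577768468994318
0.31298215011006036
0.3120746459796491
0.2733444788806356
```

Request:
move_arm(
  rows=[
    [17,-0.8,0,-0.1],
    [17,-0.8,0,-0.1],
    [17,-0.8,0,-0.1],
    [17,-0.8,0,-0.1],
    [17,-0.8,0,-0.1],
    [17,-0.8,0,-0.1],
    [17,-0.8,0,-0.1],
    [17,-0.8,0,-0.1],
    [17,-0.8,0,-0.1],
    [17,-0.8,0,-0.1],
    [0,0,0,0],
  ],
)

```text
t: 21.55
ee_pos: [0.4707, -0.1328, 0.061]
tcp_rot: [-0.007, 0.885, -0.466, 0.011]
wrist_force: [3.4, -4.3, -2.2]
grip_width: 0.249
```

```bash
python3 st.py; python3 pad.py 10;python3 ph.py 10
```

```text
t 21.55 tcp [ 0.4707 -0.1328  0.061 ] ang -0.9694 clamp xy -0.1586 -0.2169 F [ 3.4 -4.3 -2.2] w 0.249 q6 -0.97
handle -0.401 r 0.1725 tilt [-0.007  0.885 -0.466  0.011]
t 21.55 tcp [ 0.4707 -0.1328  0.061 ] ang -0.9694 clamp xy -0.1586 -0.2169 F [ 3.4 -4.3 -2.2] w 0.249 q6 -0.97
scene dark y -53.0 -48.0 min 15.0
side dark y -53.0 -25.0 min 28.0
scene dark y -67.0 -59.0 min 6.0
side dark y -67.0 -52.0 min 17.0
scene (np.float64(0.05286197861287352), np.float64(1407.4319028405948)) (np.float64(0.03881531520113933), np.float64(1091.5068128934572)) dphase 0.3001126019472451
side (np.float64(-0.03838253535032143), np.float64(408.68952327318453)) (np.float64(0.13909323877012292), np.float64(474.2121202657648)) dphase 0.17747577412044435
```

Request:
move_arm(
  rows=[
    [17,-1.2,0,-0.1],
    [11,-1,0,-0.06],
    [0,0,0,0],
  ],
)

```text
t: 22.02
ee_pos: [0.4849, -0.1521, 0.061]
tcp_rot: [-0.004, 0.917, -0.398, 0.009]
wrist_force: [3.8, -3.1, -0.1]
grip_width: 0.252
```

```bash
python3 st.py
python3 - <<'E'
from ph import *
c,im=snap("wrist","w11")
for a in np.arange(0,2*np.pi,np.pi/4):print(proj(c,[.6165+.0476*np.cos(a),-.0405+.0476*np.sin(a),.048]).round(),end=" ")
E
python3 - <<'E'
E
```

```text
t 22.02 tcp [ 0.4849 -0.1521  0.061 ] ang -0.8187 clamp xy -0.1477 -0.2383 F [ 3.8 -3.1 -0.1] w 0.252 q6 -0.81
handle -0.54 r 0.1725 tilt [-0.004  0.917 -0.398  0.009]
[ 367. -175.] [ 294. -212.] [ 222. -171.] [199. -83.] [232.  -7.] [298.  21.] [362. -11.] [393. -90.]
```

Request:
move_arm(
  rows=[
    [-17,-0.8,0,0.1],
    [-17,-0.8,0,0.1],
    [-17,-0.8,0,0.1],
    [-17,-0.8,0,0.1],
    [-17,-0.8,0,0.1],
    [-17,-0.8,0,0.1],
    [-17,-0.8,0,0.1],
    [-17,-0.8,0,0.1],
    [-17,-0.8,0,0.1],
    [0,0,0,0],
  ],
)

```text
t: 23.32
ee_pos: [0.4481, -0.002, 0.0615]
tcp_rot: [0.016, -0.629, 0.777, -0.015]
wrist_force: [8.7, -3.4, -12.3]
grip_width: 0.249
```

```bash
python3 st.py; python3 pad.py 12;python3 ph.py 12
```

```text
t 23.32 tcp [ 0.4481 -0.002   0.0615] ang -1.7806 clamp xy -0.1597 -0.0842 F [  8.7  -3.4 -12.3] w 0.249 q6 -2.0
handle 0.388 r 0.1728 tilt [ 0.016 -0.629  0.777 -0.015]
t 23.32 tcp [ 0.4481 -0.002   0.0615] ang -1.7806 clamp xy -0.1597 -0.0842 F [  8.7  -3.4 -12.3] w 0.249 q6 -2.0
scene dark y -44.0 -39.0 min 15.0
side dark y -44.0 -21.0 min 27.0
scene dark y -67.0 -59.0 min 6.0
side dark y -67.0 -52.0 min 17.0
scene (np.float64(0.05286197861287352), np.float64(1407.4319028405948)) (np.float64(0.13417053468229345), np.float64(283.75864967999877)) dphase 0.08130855606941993
side (np.float64(-0.03838253535032143), np.float64(408.68952327318453)) (np.float64(-0.0709262805294268), np.float64(697.9318561052627)) dphase 0.28161552017987396
```

Request:
move_arm(
  rows=[
    [0,0,0,0],
    [0,0,0,0],
    [0,0,0,0],
    [0,0,-40,0],
    [0,0,-55,0],
    [-19,-40,-40,-0.07],
    [-19,-40,-40,-0.07],
    [-24,-40,-30,-0.07],
    [-28,-40,0,0],
    [0,0,0,0],
    [0,0,0,0],
  ],
  jaw=0.7,
)

```text
t: 24.8
ee_pos: [0.6068, 0.0749, 0.2805]
tcp_rot: [0.015, -0.707, 0.707, -0.016]
wrist_force: [0.0, 0.0, -0.8]
grip_width: 0.698
```

```bash
python3 - <<'E'
from ph import *
st()
snap("scene","s13");snap("side","d13")
c,im=snap("wrist","w13")
for p in([.6165,-.0405,.048],[.57,-.06,.048],[.592,.107,.026]):print(proj(c,p))
E
python3 ph.py 13
cat > wm.py <<'E'
# rectify wrist picture onto plane z, clamp axes, 1 px = 0.5 mm; x right=clamp y, y down = -clamp x
from st import *
def rect(f,c,z,y0=-210,y1=60,x0=-80,x1=80,k=3):
    b=np.array([.592,.107]);bx=np.array([np.cos(.163),np.sin(.163)]);by=np.array([-bx[1],bx[0]])
    Y,X=np.meshgrid(np.arange(y0,y1,1/k),np.arange(x1,x0,-1/k))
    P=b+bx*X[...,None]/1e3+by*Y[...,None]/1e3
    V=np.array(c["view"]);Q=np.concatenate([P,np.full(X.shape+(1,),z)],-1)@V[:3,:3].T+V[:3,3]
    return cv2.remap(cv2.imread(f"pics/{f}.png"),(Q[...,0]/Q[...,2]*c["fx"]+c["cx"]).astype(np.float32),(Q[...,1]/Q[...,2]*c["fy"]+c["cy"]).astype(np.float32),cv2.INTER_CUBIC)
E
python3 - <<'E'
import sys;sys.path.insert(0,".")
from wm import *
c=imaging.calibration("wrist");r=rect("w13",c,.032);cv2.imwrite("pics/r13.png",r)
g=r.mean(2)
# pad: dark run profile at clamp x -35..-10 & 10..35
for xs in(-40,-25,25,40):
    i=int((80-xs)*3);p=g[i-6:i+7].mean(0);print(xs,[int(v) for v in p[3*110:3*215:3]])
E
```

```text
t 24.8 tcp [0.6068 0.0749 0.2805] ang -1.5718 clamp xy 0.0094 -0.034 F [ 0.   0.  -0.8] w 0.698 q6 -1.86
[369.47266046 175.4112448 ]
[382.28387611 210.88529992]
[254.70512116 191.35881138]
scene (np.float64(0.05286197861287352), np.float64(1407.4319028405948)) (np.float64(0.05271111678753378), np.float64(637.00466231297)) dphase 0.31400840353363957
side (np.float64(-0.03838253535032143), np.float64(408.68952327318453)) (np.float64(-0.005733434622290325), np.float64(765.7970676670686)) dphase 0.0326491007280311
-40 [85, 86, 86, 88, 89, 88, 89, 88, 86, 87, 89, 90, 89, 89, 89, 88, 89, 89, 89, 89, 86, 85, 86, 87, 86, 87, 86, 86, 86, 86, 87, 87, 88, 94, 104, 111, 115, 116, 117, 117, 112, 102, 92, 87, 88, 88, 89, 89, 88, 88, 87, 84, 71, 51, 32, 21, 19, 27, 45, 72, 96, 110, 117, 118, 115, 116, 114, 115, 120, 123, 132, 143, 150, 147, 132, 115, 104, 98, 96, 98, 99, 98, 96, 96, 96, 97, 98, 98, 96, 97, 98, 96, 98, 96, 86, 73, 56, 48, 54, 59, 63, 63, 63, 65, 62]
-25 [106, 97, 92, 99, 109, 112, 113, 113, 115, 114, 114, 115, 114, 113, 113, 113, 113, 114, 114, 112, 113, 115, 113, 110, 111, 113, 113
[... 694 characters left out ...]
8, 118, 117, 117, 116, 116, 117, 117, 118, 116, 112, 111, 111, 109, 109, 109, 110, 111, 109, 108, 107, 108, 109, 110, 108, 107, 110, 110, 108, 96, 79, 59, 42, 40, 45, 44, 49, 48, 45]
40 [114, 107, 97, 95, 101, 110, 115, 116, 115, 116, 115, 112, 113, 114, 115, 117, 114, 115, 115, 114, 115, 116, 116, 115, 115, 115, 115, 114, 114, 114, 116, 116, 114, 114, 114, 112, 113, 116, 117, 117, 115, 113, 109, 107, 110, 114, 114, 114, 115, 114, 116, 114, 107, 93, 68, 41, 24, 18, 23, 37, 62, 89, 108, 117, 117, 117, 116, 115, 116, 114, 115, 116, 118, 117, 116, 115, 113, 113, 115, 115, 115, 115, 115, 117, 116, 114, 112, 113, 114, 112, 112, 114, 116, 115, 112, 106, 101, 100, 102, 105, 105, 103, 101, 100, 101]
```

```bash
cat > wp.py <<'E'
from ph import *
from scipy.spatial.transform import Rotation as R
def T(p,q):
    M=np.eye(4);M[:3,:3]=R.from_quat([q[1],q[2],q[3],q[0]]).as_matrix();M[:3,3]=p;return M
def phw(c,f):
    im=cv2.imread(f"pics/{f}.png").mean(2).astype(np.float32)
    best=None;t=np.arange(0,2*np.pi,2*np.pi/720);res=[]
    for dx in np.arange(-.004,.0041,.001):
      for dy in np.arange(-.004,.0041,.001):
        acc=0
        for r in(.046,.0476,.049):
            P=np.stack([.6165+dx+r*np.cos(-t),-.0405+dy+r*np.sin(-t),np.full(720,.048),np.ones(720)])
            q=np.array(c["view"])@P;u=(q[0]/q[2]*c["fx"]+c["cx"]).astype(np.float32)[None];v=(q[1]/q[2]*c["fy"]+c["cy"]).astype(np.float32)[None]
            g=cv2.remap(im,u,v,cv2.INTER_LINEAR)[0];g=g-cv2.blur(np.r_[g,g,g][None],(54,1))[0][720:1440];acc=acc+(g*np.exp(-20j*t)).sum()
        res.append((abs(acc),-np.angle(acc)/20,.6165+dx,-.0405+dy))
    return max(res)
if __name__=="__main__":
    s=telemetry.read_state();c=dict(imaging.calibration("wrist"))
    now=phw(c,sys.argv[1]);print("now",now)
    X=np.array(c["view"])@T(s["ee_pos"],s["tcp_rot"])   # tool->cam
    c1=dict(c);c1["view"]=X@np.linalg.inv(T([.6358,.0459,.2701],[0,-.701,.713,.003]))
    w1=phw(c1,"w1");print("w1",w1,"dphase",(now[1]-w1[1])%(np.pi/10))
E
python3 wp.py w13
```

```text
now (np.float64(31615.45798648077), np.float64(0.06379539473632212), np.float64(0.6185), np.float64(-0.036500000000000005))
w1 (np.float64(24313.0566808195), np.float64(0.13748451605355558), np.float64(0.6195), np.float64(-0.036500000000000005)) dphase 0.24047014404174585
```

Run:
```python
from wp import *
from wm import rect
s=telemetry.read_state();c=dict(imaging.calibration("wrist"))
X=np.array(c["view"])@T(s["ee_pos"],s["tcp_rot"]);c1=dict(c);c1["view"]=X@np.linalg.inv(T([.6358,.0459,.2701],[0,-.701,.713,.003]))
a=rect("w1",c1,.032);b=rect("w13",c,.032)
def lab(m,y):
    for v in range(-200,60,20):cv2.line(m,((v+210)*3,y),((v+210)*3,y+8),(0,0,255),1);cv2.putText(m,str(v),((v+210)*3,y+20),0,.35,(0,0,255))
a=a[30:330].copy();b=b[30:330].copy();lab(a,140);lab(b,140)
o=cv2.convertScaleAbs(np.vstack([a,b])[:,10:],alpha=1.4);print(o.shape)
cv2.imwrite("pics/r.png",o)
```

```text
(600, 800, 3)
```

View pics/r.png

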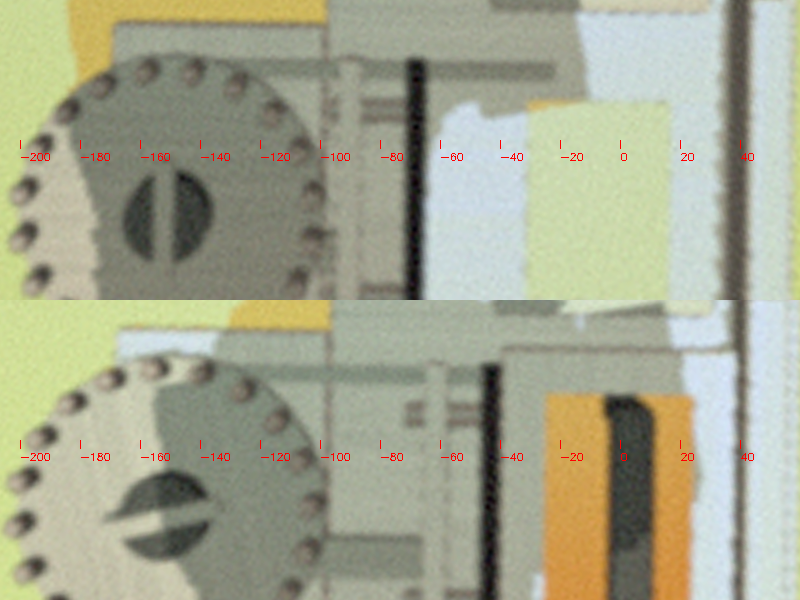

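Request:
move_arm(
  rows=[
    [19,40,20,0],
    [19,40,20,0],
    [19,40,30,0],
    [20,39,30,0],
    [0,0,0,0.1],
    [0,0,0,0.1],
    [0,0,0,0],
  ],
)

```text
t: 25.82
ee_pos: [0.4427, -0.0084, 0.1713]
tcp_rot: [0.016, -0.628, 0.778, -0.016]
wrist_force: [0.3, -0.0, 0.2]
grip_width: 0.699
```

Run:
```python
from st import *
s,a,*_=st()
# grip top in wrist view: dark blob near expectation
c,im=snap("wrist","w14");e=proj(c,[.4481,-.002,.097]);print("expect px",e)
d=s["ee_pos"];M=np.array([[np.cos(a),np.sin(a)],[np.sin(a),-np.cos(a)]]);print("shift to grip",M@(np.array([.4481,-.002])-d[:2]),s["tcp_rot"])
```

```text
t 25.82 tcp [ 0.4427 -0.0084  0.1713] ang -1.7841 clamp xy -0.1661 -0.0896 F [ 0.3 -0.   0.2] w 0.699 q6 -1.89
expect px [269.83703446 212.27984764]
shift to grip [-0.00740275 -0.00394611] [ 0.01630016 -0.62765834  0.77815295 -0.01604045]
```

Request:
move_arm(
  rows=[
    [-7,0,0,0],
    [0,0,0,0],
    [0,0,40,0],
    [0,0,40,0],
    [0,0,25,0],
    [0,0,0,0],
  ],
)

```text
t: 26.62
ee_pos: [0.4508, -0.0008, 0.0648]
tcp_rot: [0.018, -0.631, 0.775, -0.017]
wrist_force: [-0.3, 0.0, 0.4]
grip_width: 0.693
```

Request:
move_arm(
  rows=[
    [0,0,0,0],
    [0,0,0,0],
    [0,0,0,0],
    [0,0,0,0],
    [0,0,0,0],
  ],
  jaw=0,
)

```text
t: 27.25
ee_pos: [0.4522, -0.0015, 0.0678]
tcp_rot: [0.019, -0.631, 0.775, -0.019]
wrist_force: [0.6, -5.0, -8.1]
grip_width: 0.252
```

```bash
python3 st.py
```

```text
t 27.25 tcp [ 0.4522 -0.0015  0.0678] ang -1.7749 clamp xy -0.1556 -0.0844 F [ 0.6 -5.  -8.1] w 0.252 q6 -2.01
handle 0.396 r 0.1689 tilt [ 0.019 -0.631  0.775 -0.019]
```

Request:
move_arm(
  rows=[
    [-11,-0.5,0,0.06],
    [-12,-0.5,0,0.07],
    [0,0,0,0],
  ],
)

```text
t: 27.62
ee_pos: [0.4581, 0.0181, 0.0678]
tcp_rot: [0.019, -0.577, 0.816, -0.018]
wrist_force: [1.3, 0.4, -1.5]
grip_width: 0.249
```

```bash
python3 st.py
```

```text
t 27.62 tcp [0.4581 0.0181 0.0678] ang -1.9113 clamp xy -0.1465 -0.066 F [ 1.3  0.4 -1.5] w 0.249 q6 -2.19
handle 0.517 r 0.1689 tilt [ 0.019 -0.577  0.816 -0.018]
```

Request:
move_arm(
  rows=[
    [0,0,0,0],
    [0,0,0,0],
    [0,0,0,0],
    [0,0,-40,0],
    [0,0,-55,0],
    [-7,-40,-40,-0.1],
    [-7,-40,-40,-0.1],
    [-15,-40,-30,-0.1],
    [-20,-40,0,0],
    [0,0,0,0],
    [0,0,0,0],
  ],
  jaw=0.7,
)

```text
t: 29.0
ee_pos: [0.6132, 0.0381, 0.2882]
tcp_rot: [0.016, -0.696, 0.717, -0.021]
wrist_force: [-0.3, -0.1, -0.1]
grip_width: 0.699
```

```bash
cat > fin.py <<'E'
from wp import *
from wm import rect
f=sys.argv[1]
st();c,im=snap("wrist",f)
g=rect(f,c,.032).mean(2)
def edges(f,c):
    g=rect(f,c,.032).mean(2);r=[]
    for x0,x1 in((33,45),(-45,-33)):
        p=g[int((80-x1)*3):int((80-x0)*3)].mean(0);p=cv2.GaussianBlur(p[None].astype(np.float32),(0,0),1.5)[0]
        i=int(np.argmin(p[3*120:3*190]))+360;h=(p[i]+np.percentile(p[i-60:i+60],60))/2
        l=i
        while p[l]>h or p[l-1]<h:l-=1
        q=i
        while p[q]<h:q+=1
        r.append(((l/3-210).__round__(1),(q/3-210).__round__(1)))
    return r
print("pad edges",edges(f,c))
s=telemetry.read_state()
n=phw(c,f);print("ring",n)
X=np.array(c["view"])@T(s["ee_pos"],s["tcp_rot"]);c1=dict(c);c1["view"]=X@np.linalg.inv(T([.6358,.0459,.2701],[0,-.701,.713,.003]))
w1=phw(c1,"w1");print("dphase from start",(n[1]-w1[1])%(np.pi/10))
print("start pad",edges("w1",c1))
# jaw shift by template: strip of the jaw's bar in the start picture, found again now
a,b=rect("w1",c1,.032)[...,0],rect(f,c,.032)[...,0]
for nm,(u,v) in(("jaw bar",(330,372)),("pad",(395,432))):
    t=cv2.Sobel(cv2.GaussianBlur(a,(0,0),2),cv2.CV_32F,1,0)[110:330,u+10:v+10];S=cv2.Sobel(cv2.GaussianBlur(b,(0,0),2),cv2.CV_32F,1,0)[100:340,u:u+220]
    m=cv2.matchTemplate(S,t,cv2.TM_CCOEFF_NORMED);_,k,_,p=cv2.minMaxLoc(m);print(nm,"moved mm",(p[0]-10)/3,"score",round(k,2))
E
python3 fin.py w15
```

```text
t 29.0 tcp [0.6132 0.0381 0.2882] ang -1.601 clamp xy 0.0098 -0.0714 F [-0.3 -0.1 -0.1] w 0.699 q6 -1.82
pad edges [(-47.3, -40.0), (-48.7, -41.0)]
ring (np.float64(22809.890893741584), np.float64(-0.12381671561613476), np.float64(0.6185), np.float64(-0.0375))
dphase from start 0.046086653894041374
start pad [(-71.0, -65.0), (-72.3, -66.3)]
jaw bar moved mm 54.0 score 0.56
pad moved mm 24.666666666666668 score 0.92
```

```bash
cat > slot.py <<'E'
from wp import *
from wm import rect
s=telemetry.read_state();c=dict(imaging.calibration("wrist"))
X=np.array(c["view"])@T(s["ee_pos"],s["tcp_rot"]);c1=dict(c);c1["view"]=X@np.linalg.inv(T([.6358,.0459,.2701],[0,-.701,.713,.003]))
c13=dict(c);c13["view"]=X@np.linalg.inv(T([.6068,.0749,.2805],[.015,-.707,.707,-.016]))
R_={}
for f,k in(("w1",c1),("w13",c13),("w15",c)):
    g=rect(f,k,.055).mean(2).astype(np.float32)
    # hub: dark disc near clamp (0,-150)
    sub=g[150:330,90:270];d=cv2.GaussianBlur((sub<np.percentile(sub,12)).astype(np.float32),(0,0),10);_,_,_,p=cv2.minMaxLoc(d)
    Yg,Xg=np.mgrid[:180,:180];r=np.hypot(Xg-p[0],Yg-p[1]);
    best=[]
    for th in np.arange(0,180,1.):
        t=np.radians(th);w=(Xg-p[0])*np.sin(t)+(Yg-p[1])*np.cos(t)   # line angle th, y up
        for o in np.arange(-8,9,2): best.append((sub[(r<36)&(abs(w-o)<3.5)].mean()-sub[(r<36)&(abs(w-o)>6)].mean(),th,o))
    print(f,"hub",p,"slot deg",max(best))
    j=rect(f,k,.032).mean(2);pr=j[135:300].mean(0);e=np.diff(cv2.GaussianBlur(pr[None].astype(np.float32),(0,0),1)[0]);R_[f]=pr
    print([int(v) for v in pr[3*100:3*175:2]])
E
python3 slot.py
```

```text
w1 hub (123, 72) slot deg (np.float32(2.4325523), np.float64(163.0), np.int64(-6))
[85, 85, 84, 84, 83, 83, 81, 80, 81, 81, 81, 82, 83, 83, 82, 80, 81, 84, 90, 95, 98, 99, 100, 102, 105, 107, 110, 111, 111, 111, 111, 111, 109, 108, 106, 104, 104, 105, 107, 108, 108, 109, 109, 108, 109, 109, 109, 109, 109, 109, 109, 109, 109, 108, 106, 100, 89, 75, 58, 42, 29, 20, 15, 17, 25, 38, 57, 79, 101, 119, 132, 140, 144, 145, 145, 146, 148, 149, 150, 150, 151, 151, 152, 152, 152, 153, 153, 153, 152, 152, 152, 152, 152, 152, 151, 150, 150, 150, 149, 149, 149, 149, 149, 149, 150, 150, 150, 150, 150, 150, 150, 150, 150]
w13 hub (109, 56) slot deg (np.float32(3.1364212), np.float64(104.0), np.int64(-8))
[88, 89, 90, 90, 89, 88, 88, 87, 86, 85, 85, 85, 86, 87, 88, 89, 89, 88, 87, 89, 94, 100, 106, 109, 111, 111, 111, 111, 111, 111, 111, 111, 111, 111, 111, 111, 111, 111, 112, 112, 111, 111, 111, 111, 111, 111, 111, 111, 111, 111, 111, 111, 111, 112, 112, 111, 110, 110, 109, 108, 107, 107, 107, 106, 106, 106, 106, 108, 111, 113, 115, 116, 116, 116, 116, 115, 113, 110, 107, 106, 106, 108, 111, 112, 113, 113, 114, 114, 113, 114, 115, 114, 111, 105, 95, 82, 65, 48, 32, 22, 18, 19, 23, 34, 50, 68, 86, 100, 110, 116, 117, 117, 117]
w15 hub (94, 59) slot deg (np.float32(2.1065445), np.float64(124.0), np.int64(-8))
[91, 90, 90, 89, 88, 87, 87, 87, 87, 89, 91, 91, 90, 89, 88, 87, 87, 91, 97, 103, 108, 111, 112, 112, 112, 112, 112, 111, 111, 112, 112, 112, 112, 112, 112, 112, 111, 111, 112, 112, 112, 112, 112, 112, 111, 111, 111, 111, 112, 112, 112, 112, 112, 112, 111, 110, 109, 108, 108, 108, 108, 108, 108, 108, 107, 106, 104, 102, 102, 104, 108, 112, 115, 116, 117, 117, 117, 117, 116, 115, 115, 116, 119, 122, 125, 127, 129, 129, 128, 125, 119, 110, 96, 79, 62, 46, 34, 27, 24, 24, 23, 26, 35, 50, 70, 91, 109, 123, 132, 137, 137, 137, 136]
```

Run:
```python
from st import *
from ph import ph
s,*_=st()
for n,f0,f in(("scene","scene0","s16"),("side","side0","d16")):
    c,im=snap(n,f);a=cv2.imread(f"pics/{f0}.png");b=cv2.imread(f"pics/{f}.png")
    h=lambda i:cv2.cvtColor(i,cv2.COLOR_BGR2LAB)[...,1:].astype(int)
    d=cv2.morphologyEx((abs(h(a)-h(b)).max(2)>14).astype(np.uint8),cv2.MORPH_OPEN,np.ones((3,3)))
    N,_,S,C=cv2.connectedComponentsWithStats(d)
    print(n,[(tuple(S[i][:4]),int(S[i][4])) for i in range(1,N) if S[i][4]>15])
c,im=snap("wrist","w16")
# tab side: darkness across the handle line at tab radius, handle 0.517
hub=np.array([.6175,-.0395]);be=np.pi+.163-.517;u=np.array([np.cos(be),np.sin(be)]);n=np.array([u[1],-u[0]]) # clockwise
if n@[-.16,.99]<0:n=-n
for z in(.078,.06):
    r=[]
    for e in range(-20,24,4):
        x,y=proj(c,[*(hub+u*(.078+.04*np.cos(np.arcsin(e/40)))+n*e/1e3),z]).round().astype(int);r.append(int(im[y-1:y+2,x-1:x+2].mean()) if 0<y<419 and 0<x<559 else -1)
    print(z,r)
```

```text
t 29.05 tcp [0.6131 0.0381 0.2881] ang -1.601 clamp xy 0.0096 -0.0714 F [-0.6  0.  -0.6] w 0.702 q6 -1.82
scene [((np.int32(314), np.int32(0), np.int32(53), np.int32(42)), 1592), ((np.int32(220), np.int32(113), np.int32(52), np.int32(92)), 2413), ((np.int32(289), np.int32(190), np.int32(27), np.int32(19)), 260), ((np.int32(258), np.int32(196), np.int32(42), np.int32(41)), 785), ((np.int32(255), np.int32(253), np.int32(30), np.int32(21)), 335), ((np.int32(315), np.int32(306), np.int32(47), np.int32(34)), 1146)]
side [((np.int32(155), np.int32(0), np.int32(116), np.int32(95)), 5578), ((np.int32(522), np.int32(0), np.int32(11), np.int32(107)), 598), ((np.int32(176), np.int32(114), np.int32(43), np.int32(56)), 1173), ((np.int32(317), np.int32(116), np.int32(6), np.int32(6)), 27), ((np.int32(249), np.int32(198), np.int32(81), np.int32(46)), 1908), ((np.int32(199), np.int32(223), np.int32(5), np.int32(13)), 50), ((np.int32(213), np.int32(252), np.int32(35), np.int32(18)), 485), ((np.int32(216), np.int32(342), np.int32(67), np.int32(54)), 2264)]
0.078 [116, 115, 115, 115, 113, 92, 72, 44, 41, 46, 66]
0.06 [114, 115, 115, 116, 97, 78, 36, 29, 28, 45, 109]
```

```bash
python3 -c "
from workcell import ticket;print(ticket.finish_job())"
```

```text
the job is handed in; nothing more can be done
None
```

I laid the long carrier in the bed between the end stops while the jaw was open. I then pushed the pawl's tab over to the bed side and clamped with two full handle swings and a short final push. I handed the job in at about 29 s with the gripper open and well above the clamp.

**Last checks**
- **Wheel:** it stands at about 1.93 rad (target 1.94), from the positions of its pins. That reading can be off by a whole tooth; I settled which tooth from the gap between jaw and pad.
- **Pad:** that gap shrank by 4 mm up to the last push and about 2 mm more after it, so the pad is about 6 mm in. A cruder reading of the same picture gave 5 mm.
- **Carrier:** it showed against the fence and square in the last picture I viewed, taken before the final push. After the push I checked only by numbers: the pad face lies at the same angle as at the start, to within about half a millimetre over its length.
- **Pawl:** the tab reads on the bed (tightening) side.
- **Bystanders:** comparing before and after pictures, only the arm, handle, carrier and shadows changed.

**What failed or disagreed**
- The first wheel readings, from the scene and side cameras, disagreed with each other because the arm hid part of the wheel. The view straight down settled it.
- An automatic jaw-shift match and a measurement of the hub slot's angle both gave unusable results, and I dropped them.
- While setting the carrier down, I pressed it onto the bed with a wrist force of about 50 N for a moment before backing off. That is well under the 120 N wrist limit.

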